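# Set the draft covers of two lab balances

### The arm

A 6-joint arm with a two-finger parallel gripper is mounted at the origin on the work surface. World frame = base frame: x ahead of the robot, y to its left, z up, the work surface at z = 0. Lengths are in mm, angles in rad, forces in N, time in s.
With the tool pointing down it reaches from about 275 to 750 mm from the base axis. Payload 10.2 kg.
Tool frame: the origin (TCP) lies at the very end of the fingers, on their centre line; the grasp point (between the pads) lies 19 mm behind it; z points along the fingers, y is the line along which they close (so a half turn about z gives the same grasp; the last joint's range is limited). The gripper opens to 85 mm and grips with 20 to 120 N. Pads are 22 mm wide; open, the fingers measure 114 mm over their backs; the gripper's body (76 mm by 85 mm) begins 54 mm behind the grasp point. The pads swing forward as they close: fully open they stand 13 mm farther back than shut.
Start: joints at [-1.361, 0.313, 1.498, -0, 1.331, -0.223], TCP at [220.181, -476.604, 231.294] pointing down, gripper open.
Joint ranges: [-2.94, 2.94], [-0.97, 2.17], [0.19, 2.56], [-1.23, 4.37], [0.02, 3.11], [-2.88, 2.88]. Speed limits (rad/s): [2.39, 2.39, 3.01, 3.14, 3.14, 3.14].

### API

Orientations are given as a unit quaternion [w, x, y, z].
In Python, from rig import ctrl gives the robot as it stands.
- The arm moves only by the tool step_arm, never from a script. Its argument "increments" is a list of rows, each a list of 3 entries, a list of its own where there are three numbers: the shift along the tool's x, y, z in cm, then the turn, a rotation vector about the tool's x, y, z in degrees, then the opening in per cent of the stroke, from 0 (shut) to 100 (fully open). A call has 1 to 8 rows; each row is the pose to reach, as a shift and turn from the pose commanded when the call began, along the tool's axes at that moment; what a row does not reach only later rows make up. A row lasts 1/8 s, in which the tool goes at most 62.5 mm and 10.7 degrees, less where a joint would pass 70% of its speed; a pose out of reach is approached as far as the arm can. A call with a gripper value outside its range is refused whole. The fingers move at their own pace and stop on an object; "squeeze" is the grip in N (left out, the last holds). Time passes only in rows, so rows that repeat a pose let the fingers close. It gives the time, the measured TCP pose, the force, the opening and the grip force at its end, in the units of the state.
- ctrl.sense(): the state, without advancing time (a new reading comes with each control period).
- ctrl.capture(name): name is "side" or "top"; returns a dict with "img" (420x560x3 uint8, red, green, blue), "fx", "fy", "cx", "cy" (pixels), "k1" (the pictures are not rectified: a ray, as slopes to the right and down, at radius r is drawn at 1 + k1 r^2 times it, then the intrinsics apply), "extrinsics" (4x4, takes a point from camera to world coordinates). Camera axes: x right, y down, z forward; pixel columns grow to the right and rows downward; lengths in mm; the calibration is good to about 2 mm. A picture is of the moment at which its call begins. There is no depth.
- ctrl.finish_job(): hands the job in; it is judged then, once.
The state is a dict: "time_s": time; "joints": joint angles; "dq": joint speeds; "tau": joint torques, N m; "eef_pos": TCP position; "ee_rot": TCP orientation; "force": force on the tool from outside, world axes, zero at the start; "wrist_torque": the same for the moment, N m; "grip_width": opening from 0.0 (shut) to 1.0 (fully open); "grip_force": force on a finger pad.
Only numpy, scipy, OpenCV 4.12 (cv2) and the standard library are available. Lean on these libraries where they do the work, as an engineer would, in place of code of your own. Each camera call takes 0.05 s, during which the arm holds its last target. There are 200 camera calls.

### The job

Two identical lab balances stand side by side on the bench, and only one of them has a sample tin on its pan. Slide the glass cover of the balance with the tin fully shut so that it can be weighed, and slide the cover of the empty balance fully open, ready for the next sample. Leave the tin standing where it is on its pan.

Things in the scene. Friction and masses are not known exactly. Their poses are not given: they have to be found in the camera images.
- tin_cover_knob (a point): Centre (half-way up) of the knob on the cover of the balance with the tin: an upright black cylinder, 20 mm across, 36 mm tall, mid-width on the cover, 19 mm behind its front (robot-side) edge, free all round. The cover's upper side is 18 mm below this point, 168 mm above the bench. This point's x axis runs along the track, the way the cover opens: away from the robot within 10 degrees; z is up.
- tin_cover (a joint): How far that cover is open, in m: 0 fully shut (front edge over the chamber's front wall), 0.12 fully open, a stop at either end. It starts mostly or wholly open, slides level with light friction (1 to 2 N) and stays where left. The cover is a glass plate, 167 x 184 mm, with a grey bar along its front and rear edges: the roof of the clear-walled weighing chamber.
- empty_cover_knob (a point): The same point on the knob of the balance with nothing on its pan; same cover, sizes and axes. Either balance may stand left or right. Each is white, fixed, 360 mm long, 200 mm wide, 168 mm tall without knob: display and keys at the robot's end, then the chamber, then the closed rear housing over which the open cover rests.
- empty_cover (a joint): How far the empty balance's cover is open, in m: 0 fully shut, 0.12 fully open. It starts shut or partly open; same friction and stops.
- tin_middle (a point): Centre (half-way up) of the aluminium sample tin with its black lid, 53 mm across and 45 mm tall, upright and loose on the round steel pan (110 mm across, 72 mm above the bench) in its balance. Its top is 46 mm below the cover's underside, so the cover passes freely over it.
Not all that is in view belongs to the job. What is shaped like the part that bears tin_middle but blue or yellow is not meant.

How it is judged:
By the outcome, as a careful person would: the job done as asked, in the order asked, and still so for the second after the job is handed in, with the robot touching nothing.
It also fails if it takes over 42 s, if anything falls off the work surface, if the arm or the gripper's body presses on something with over 40 N, if the wrist force passes 120 N, or if a joint passes its speed limit or range.

## Working session

There is one attempt and no reset: what is moved stays moved. The work goes in short steps, Python scripts to look and compute and a tool call to move; the robot and the scene stay as the last step left them, time stands still between calls to the robot, and variables do not carry over. Pictures are saved under pics/ and viewed, at most 10 in all, crops included, and the job is handed in when it is done.

Besides the shell and the picture viewer there is one more tool, called after "Call:" as name(argument=value, ...) on one line, values as JSON. step_arm: Moves the arm, as the interface text tells. Its arguments: {"type":"object","properties":{"increments":{"type":"array"},"squeeze":{"type":"number"}},"required":["increments"]}

```bash
mkdir -p pics; cat > h.py <<'E'
import numpy as np, cv2
from rig import ctrl
def snap(n,f):
    c=ctrl.capture(n); cv2.imwrite(f,c["img"][:,:,::-1]); 
    np.savez(f"{n}.npz",**{k:c[k] for k in c}); return c
def ray(n,u,v):
    c=np.load(f"{n}.npz"); K=np.array([[c["fx"],0,c["cx"]],[0,c["fy"],c["cy"]],[0,0,1.]],float)
    p=cv2.undistortPoints(np.array([[[u,v]]],float),K,np.array([float(c["k1"]),0,0,0]))[0,0]
    E=c["extrinsics"]; return E[:3,3],E[:3,:3]@np.array([p[0],p[1],1])
def atz(n,u,v,z):
    o,d=ray(n,u,v); return o+d*(z-o[2])/d[2]
def proj(n,P):
    c=np.load(f"{n}.npz"); E=np.linalg.inv(c["extrinsics"]); p=E[:3,:3]@np.array(P,float)+E[:3,3]
    x,y=p[:2]/p[2]; s=1+c["k1"]*(x*x+y*y); return np.array([c["fx"]*x*s+c["cx"],c["fy"]*y*s+c["cy"]])
E
python3 - <<'E'
from h import *
for n in("side","top"):
    c=snap(n,f"pics/{n}0.png"); print(n,c["extrinsics"].round(2).tolist(),c["fx"],c["k1"])
s=ctrl.sense(); print(s)
E
```

```text
side [[-0.69, -0.46, 0.56, 35.79], [-0.73, 0.43, -0.53, 479.13], [-0.0, -0.78, -0.63, 625.0], [0.0, 0.0, 0.0, 1.0]] 384.85960049054506 -0.05412120984243972
top [[0.03, -1.0, 0.09, 390.11], [-1.0, -0.02, 0.02, 56.85], [-0.02, -0.09, -1.0, 1083.99], [0.0, 0.0, 0.0, 1.0]] 510.9586746542621 0.0027680150345672557
{'time_s': 0.1, 'joints': array([-1.36140577e+00,  3.13423187e-01,  1.49833798e+00, -2.59182931e-05,
        1.33100039e+00, -2.23415064e-01]), 'dq': array([-0.00061571, -0.00169817, -0.00214886, -0.00145119, -0.00093833,
       -0.00256528]), 'tau': array([ 2.51698642e-03, -4.12892282e+01, -2.60145271e+01, -2.22619992e-04,
        2.96597573e-03,  1.80809411e-05]), 'eef_pos': array([ 220.12369342, -476.37984382,  230.78609801]), 'ee_rot': array([-5.84528774e-04,  9.76675317e-01,  2.14720709e-01, -8.48791833e-06]), 'force': array([ 0.35907271, -1.05787114, -0.35626319]), 'wrist_torque': array([-0.03546611, -0.02684918, -0.03791768]), 'grip_force': 0.0, 'grip_width': 0.9951954136960937}
```

View pics/top0.png

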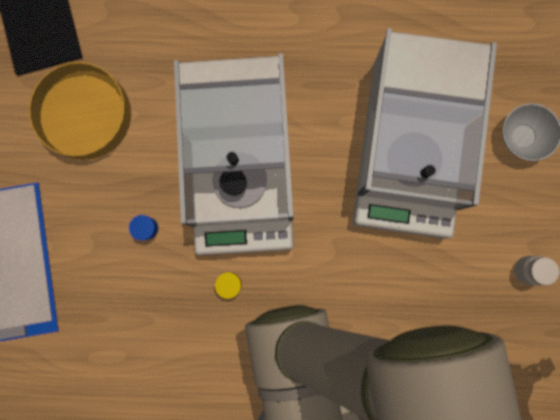

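View pics/side0.png

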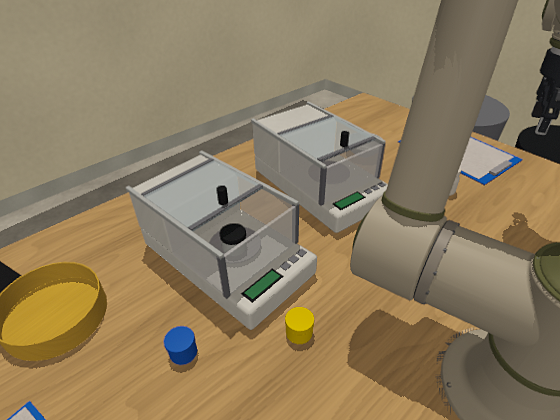

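The top view shows the black-lidded tin at (233,182) on the left balance, whose knob is at (233,158). The right balance's pan at (415,158) is empty, and its knob is at (428,172). The blue disc at (143,228) and the yellow one at (228,286) are decoys on the bench. I'll confirm with an enlarged crop.

```bash
python3 - <<'E'
import cv2,numpy as np
a=cv2.imread("pics/top0.png");f=lambda i,x,y:cv2.resize(i[y:y+100,x:x+130],None,fx=3,fy=3,interpolation=cv2.INTER_CUBIC)
b=cv2.imread("pics/side0.png")
cv2.imwrite("pics/crop0.png",np.vstack([np.hstack([f(a,170,130),f(a,360,130)]),np.hstack([f(b,180,160),f(b,270,100)])]))
E
```

```text
(no output)
```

View pics/crop0.png

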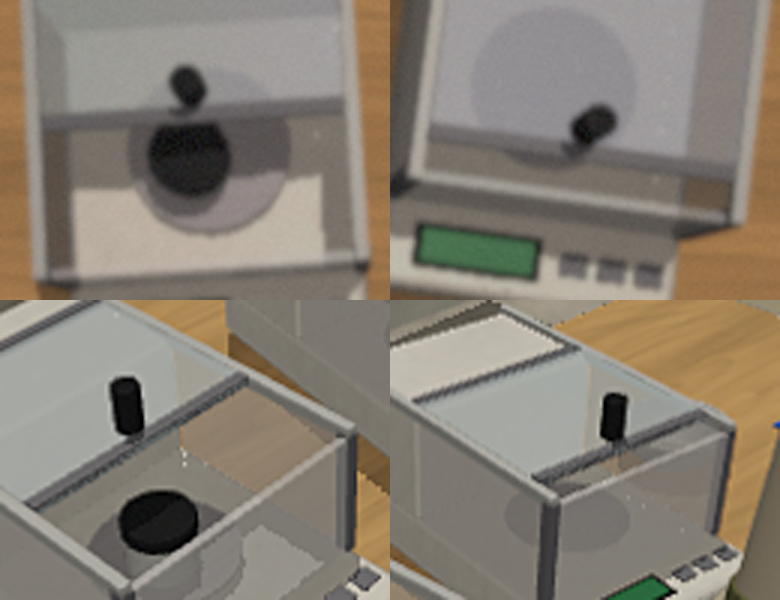

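The crop confirms it: the left balance holds the black-lidded tin and its cover is about two-thirds open. The right pan is empty and its cover is slightly open.

```bash
python3 - <<'E'
from h import *
def tri(a,b):
    o1,d1=ray("top",*a);o2,d2=ray("side",*b)
    t=np.linalg.lstsq(np.c_[d1,-d2],o2-o1,rcond=None)[0];return (o1+d1*t[0]).round(1),(o2+d2*t[1]).round(1)
print("tin",tri((232.7,159),(222.3,195.3)),atz("top",232.7,159,186),atz("side",222.3,195.3,186))
print("emp",tri((427.7,171.7),(344.7,139)),atz("top",427.7,171.7,186),atz("side",344.7,139,186))
for n,c in dict(tin=[(183,222),(177,63),(291,218),(282,57)],emp=[(363,191),(389,33),(476,206),(493,44)]).items():
    P=[atz("top",*p,168)[:2] for p in c]
    print(n,[p.round(0).tolist() for p in P],[np.degrees(np.arctan2(*(P[i+1]-P[i])[::-1])).round(2) for i in(0,2)],[np.linalg.norm(P[i+1]-P[i]).round(0) for i in(0,2)])
    for p in P: print(proj("side",[*p,168]).round(0))
from scipy.spatial.transform import Rotation as R
q=ctrl.sense()["ee_rot"];print(R.from_quat(np.r_[q[1:],q[0]]).as_matrix().round(3))
E
```

```text
tin (array([556.4, 160.7, 186.8]), array([556. , 160.2, 186.7])) [556.54798866 160.7728656  186.        ] [556.7692053  159.66059201 186.        ]
emp (array([ 541.7, -184.8,  186.9]), array([ 540.5, -185.8,  187. ])) [ 541.83653252 -185.09240503  186.        ] [ 541.64852431 -187.25174206  186.        ]
tin [[443.0, 249.0], [737.0, 272.0], [455.0, 54.0], [753.0, 78.0]] [np.float64(4.6), np.float64(4.59)] [np.float64(295.0), np.float64(299.0)]
[220. 255.]
[128. 187.]
[298. 203.]
[202. 152.]
emp [[507.0, -74.0], [802.0, -118.0], [485.0, -276.0], [785.0, -309.0]] [np.float64(-8.52), np.float64(-6.26)] [np.float64(298.0), np.float64(302.0)]
[323. 168.]
[253. 120.]
[385. 142.]
[307. 102.]
[[ 0.908  0.419 -0.   ]
 [ 0.419 -0.908  0.001]
 [ 0.    -0.001 -1.   ]]
```

```bash
cat > go.py <<'E'
import sys; from h import *
from scipy.spatial.transform import Rotation as R
x,y,z,yaw=map(float,sys.argv[1:5]); s=ctrl.sense(); q=s["ee_rot"]
A=R.from_quat(np.r_[q[1:],q[0]]); B=R.from_euler("z",yaw,degrees=True)*R.from_euler("x",180,degrees=True)
print("shift cm",(A.inv().apply(np.array([x,y,z])-s["eef_pos"])/10).round(2),"turn",np.degrees((A.inv()*B).as_rotvec()).round(1),s["eef_pos"].round(1),"F",s["force"].round(1),"t",s["time_s"],"g",round(float(s["grip_width"]),3))
E
python3 go.py 556.3 160.5 250 4.6
```

```text
shift cm [ 57.23 -43.72  -1.86] turn [-0.1 -0.  20.2] [ 220.1 -476.4  230.8] F [ 0.4 -1.1 -0.4] t 0.1 g 0.995
```

Call:
step_arm(increments=[[[0,0,-2],[0,0,0],100],[[57.2,-43.7,-1.9],[0,0,20.2],100],[[57.2,-43.7,-1.9],[0,0,20.2],100],[[57.2,-43.7,-1.9],[0,0,20.2],100],[[57.2,-43.7,-1.9],[0,0,20.2],100],[[57.2,-43.7,-1.9],[0,0,20.2],100],[[57.2,-43.7,-1.9],[0,0,20.2],100],[[57.2,-43.7,-1.9],[0,0,20.2],100]], squeeze=30)

```text
time_s: 1.1
eef_pos: [424.9, -87.7, 250.7]
ee_rot: [0.0, 0.999, 0.04, 0.0]
force: [0.9, -1.0, 0.2]
grip_width: 1.002
grip_force: 0.0
```

```bash
python3 go.py 556.3 160.5 250 4.6
```

```text
shift cm [ 15.08 -23.69   0.07] turn [ 0. -0. -0.] [424.9 -87.7 250.7] F [ 0.9 -1.   0.2] t 1.1 g 1.002
```

Call:
step_arm(increments=[[[15.1,-23.7,0],[0,0,0],100],[[15.1,-23.7,0],[0,0,0],100],[[15.1,-23.7,0],[0,0,0],100],[[15.1,-23.7,0],[0,0,0],100],[[15.1,-23.7,0],[0,0,0],100],[[15.1,-23.7,0],[0,0,0],70],[[15.1,-23.7,0],[0,0,0],70],[[15.1,-23.7,0],[0,0,0],70]])

```text
time_s: 2.1
eef_pos: [555.7, 157.7, 250.9]
ee_rot: [0.0, 0.999, 0.039, -0.0]
force: [-0.0, -0.6, 0.9]
grip_width: 0.701
grip_force: 0.0
```

```bash
python3 go.py 556.3 160.5 178 4.6
```

```text
shift cm [ 0.08 -0.27  7.29] turn [ 0.   0.  -0.1] [555.7 157.7 250.9] F [-0.  -0.6  0.9] t 2.1 g 0.701
```

Call:
step_arm(increments=[[[0,-0.3,3],[0,0,0],70],[[0.1,-0.3,6],[0,0,0],70],[[0.1,-0.3,7.6],[0,0,0],70],[[0.1,-0.3,7.6],[0,0,0],70],[[0.1,-0.3,7.6],[0,0,0],70]])

```text
time_s: 2.72
eef_pos: [557.2, 161.6, 176.0]
ee_rot: [-0.0, 0.999, 0.04, 0.001]
force: [0.7, 0.6, 0.4]
grip_width: 0.7
grip_force: 0.0
```

```bash
python3 - <<'E'
from h import *
a=snap("top","pics/t1.png")["img"];b=snap("side","pics/s1.png")["img"]
f=lambda i,x,y:cv2.resize(i[y:y+150,x:x+130,::-1],None,fx=3,fy=3,interpolation=cv2.INTER_CUBIC)
cv2.imwrite("pics/crop1.png",np.hstack([f(a,170,80),f(b,160,100)]))
E
python3 go.py 556.3 160.5 175 4.6
```

```text
shift cm [-0.09  0.11  0.09] turn [ 0.  -0.1 -0. ] [557.1 161.7 175.9] F [-0.   0.7  0.1] t 2.825 g 0.699
```

View pics/crop1.png

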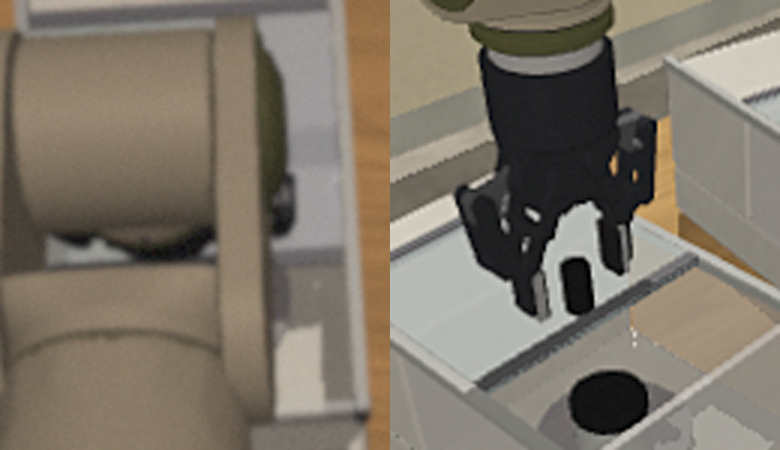

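The knob stands between the open fingers in the side view, with pad tips at about (540,300) and (620,270) in the crop and the knob at (577,285). I'll close now.

Call:
step_arm(increments=[[[-0.1,0.1,0],[0,0,0],50],[[-0.1,0.1,0],[0,0,0],10],[[-0.1,0.1,0],[0,0,0],10],[[-0.1,0.1,0],[0,0,0],10],[[-0.1,0.1,0],[0,0,0],10],[[-0.1,0.1,0],[0,0,0],10]])

```text
time_s: 3.58
eef_pos: [555.7, 161.1, 175.0]
ee_rot: [-0.0, 0.999, 0.04, 0.0]
force: [-1.7, 5.6, 4.6]
grip_width: 0.225
grip_force: 29.9
```

```bash
python3 go.py 467 153.5 175 4.6
```

```text
shift cm [-8.91  0.05 -0.  ] turn [-0. -0.  0.] [555.7 161.1 175. ] F [-1.7  5.6  4.6] t 3.575 g 0.225
```

Call:
step_arm(increments=[[[-1,0,0],[0,0,0],10],[[-2.2,0,0],[0,0,0],10],[[-3.4,0,0],[0,0,0],10],[[-4.6,0,0],[0,0,0],10],[[-5.8,0,0],[0,0,0],10],[[-7,0,0],[0,0,0],10],[[-7.8,0,0],[0,0,0],10],[[-8,0,0],[0,0,0],10]])

```text
time_s: 4.58
eef_pos: [475.5, 154.0, 175.0]
ee_rot: [0.0, 0.999, 0.04, 0.0]
force: [0.2, 3.0, 5.9]
grip_width: 0.224
grip_force: 30.2
```

```bash
python3 go.py 467 153.5 175 4.6
```

```text
shift cm [-0.85 -0.02 -0.  ] turn [ 0. -0. -0.] [475.5 154.  175. ] F [0.2 3.  5.9] t 4.575 g 0.224
```

Now I'll creep to the stop, watching the force.

Call:
step_arm(increments=[[[-0.3,0,0],[0,0,0],10],[[-0.6,0,0],[0,0,0],10],[[-0.8,0,0],[0,0,0],10],[[-0.8,0,0],[0,0,0],10]])

```text
time_s: 5.08
eef_pos: [468.8, 153.4, 175.0]
ee_rot: [0.0, 0.999, 0.04, 0.002]
force: [6.6, 4.2, 2.6]
grip_width: 0.221
grip_force: 29.8
```

Call:
step_arm(increments=[[[-0.2,0,0],[0,0,0],10],[[-0.4,0,0],[0,0,0],10],[[-0.4,0,0],[0,0,0],10],[[-0.4,0,0],[0,0,0],10]])

```text
time_s: 5.58
eef_pos: [468.3, 153.3, 175.2]
ee_rot: [-0.001, 0.999, 0.039, 0.006]
force: [26.1, 7.5, -8.6]
grip_width: 0.223
grip_force: 30.3
```

The cover is at its stop: the force rose to 26 N and the tool stopped moving. I'll release and lift.

Call:
step_arm(increments=[[[-0.3,0,0],[0,0,0],70],[[-0.3,0,0],[0,0,0],70],[[-0.3,0,0],[0,0,0],70],[[-0.3,0,0],[0,0,0],70],[[-0.3,0,-3],[0,0,0],70],[[-0.3,0,-7],[0,0,0],70],[[-0.3,0,-7],[0,0,0],70],[[-0.3,0,-7],[0,0,0],70]])

```text
time_s: 6.58
eef_pos: [460.7, 153.0, 243.9]
ee_rot: [0.0, 0.999, 0.04, -0.001]
force: [-0.7, 0.2, -0.6]
grip_width: 0.697
grip_force: 0.0
```

```bash
python3 go.py 541 -185.5 245 -7.5
```

```text
shift cm [ 5.3  34.38 -0.12] turn [ 0.   0.1 12.1] [460.7 153.  243.9] F [-0.7  0.2 -0.6] t 6.575 g 0.697
```

Call:
step_arm(increments=[[[5.3,34.4,-0.1],[0,0,12.1],70],[[5.3,34.4,-0.1],[0,0,12.1],70],[[5.3,34.4,-0.1],[0,0,12.1],70],[[5.3,34.4,-0.1],[0,0,12.1],70],[[5.3,34.4,-0.1],[0,0,12.1],70],[[5.3,34.4,-0.1],[0,0,12.1],70],[[5.3,34.4,-0.1],[0,0,12.1],70],[[5.3,34.4,-0.1],[0,0,12.1],70]])

```text
time_s: 7.58
eef_pos: [541.1, -184.8, 244.8]
ee_rot: [-0.001, 0.998, -0.065, -0.001]
force: [-1.3, 0.7, -0.5]
grip_width: 0.698
grip_force: 0.0
```

```bash
python3 - <<'E'
from h import *
a=snap("top","pics/t2.png")["img"];b=snap("side","pics/s2.png")["img"]
f=lambda i,x,y:cv2.resize(i[y:y+200,x:x+130,::-1],None,fx=3,fy=3,interpolation=cv2.INTER_CUBIC)
cv2.imwrite("pics/crop2.png",np.hstack([f(a,170,55),f(b,190,100)]))
E
python3 go.py 541.5 -185.8 175 -7.5
```

```text
shift cm [0.04 0.14 7.05] turn [-0.   0.   0.1] [ 541.3 -184.4  245.5] F [ 0.3  0.  -0.7] t 7.675 g 0.701
```

View pics/crop2.png

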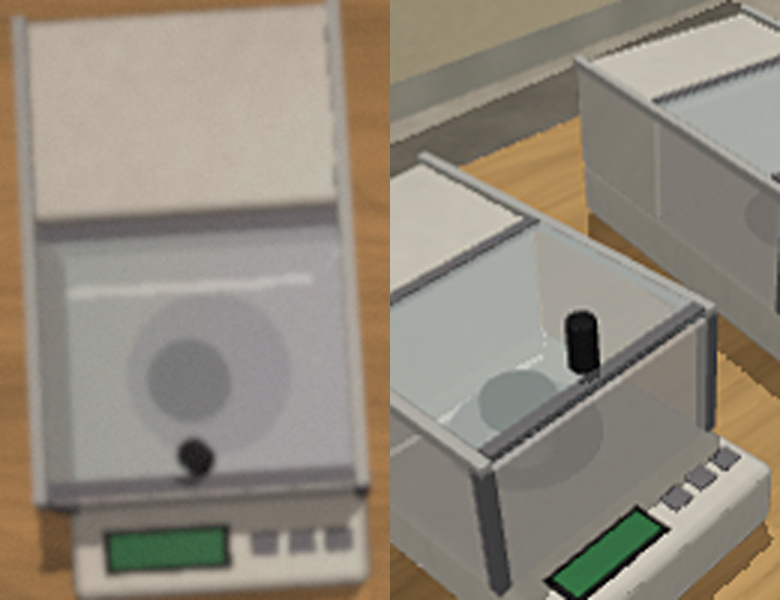

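The tin cover is fully shut, with its front bar over the front wall at about (200,490) in the crop, and the tin stands at its old place under the glass. Next is the empty balance.

Call:
step_arm(increments=[[[0,0.1,3],[0,0,0],70],[[0,0.1,6],[0,0,0],70],[[0,0.1,7],[0,0,0],70],[[0,0.1,7],[0,0,0],70],[[0,0.1,7],[0,0,0],40],[[0,0.1,7],[0,0,0],10],[[0,0.1,7],[0,0,0],10],[[0,0.1,7],[0,0,0],10]])

```text
time_s: 8.68
eef_pos: [541.9, -184.6, 176.9]
ee_rot: [-0.002, 0.998, -0.065, 0.001]
force: [1.2, 10.3, 6.4]
grip_width: 0.225
grip_force: 30.4
```

Call:
step_arm(increments=[[[0,0,0],[0,0,0],10],[[0,0,0],[0,0,0],10]])

```text
time_s: 8.93
eef_pos: [541.9, -184.6, 176.8]
ee_rot: [-0.002, 0.998, -0.065, 0.001]
force: [1.3, 11.4, 7.0]
grip_width: 0.225
grip_force: 30.4
```

```bash
python3 go.py 633.5 -197.7 175 -7.5
```

```text
shift cm [9.25 0.11 0.2 ] turn [-0.2 -0.1  0. ] [ 541.9 -184.6  176.8] F [ 1.3 11.4  7. ] t 8.925 g 0.225
```

Call:
step_arm(increments=[[[1,-0.1,0],[0,0,0],10],[[2.2,-0.1,0],[0,0,0],10],[[3.4,-0.1,0],[0,0,0],10],[[4.6,-0.1,0],[0,0,0],10],[[5.8,-0.1,0],[0,0,0],10],[[7,-0.1,0],[0,0,0],10],[[8,-0.1,0],[0,0,0],10],[[8.4,-0.1,0],[0,0,0],10]])

```text
time_s: 9.93
eef_pos: [625.7, -194.5, 176.9]
ee_rot: [-0.001, 0.998, -0.065, 0.001]
force: [-0.1, 10.1, 6.5]
grip_width: 0.219
grip_force: 30.3
```

Call:
step_arm(increments=[[[0.2,0,0],[0,0,0],10],[[0.5,0,0],[0,0,0],10],[[0.7,0,0],[0,0,0],10],[[0.7,0,0],[0,0,0],10]])

```text
time_s: 10.42
eef_pos: [632.5, -195.3, 176.9]
ee_rot: [-0.002, 0.998, -0.065, 0.001]
force: [1.4, 9.6, 3.0]
grip_width: 0.223
grip_force: 30.3
```

Call:
step_arm(increments=[[[0.2,0,0],[0,0,0],10],[[0.4,0,0],[0,0,0],10],[[0.4,0,0],[0,0,0],10],[[0.4,0,0],[0,0,0],10]])

```text
time_s: 10.92
eef_pos: [636.5, -195.8, 176.9]
ee_rot: [-0.002, 0.998, -0.065, 0.001]
force: [2.2, 10.2, 6.0]
grip_width: 0.22
grip_force: 30.3
```

Call:
step_arm(increments=[[[0.2,0,0],[0,0,0],10],[[0.4,0,0],[0,0,0],10],[[0.4,0,0],[0,0,0],10],[[0.4,0,0],[0,0,0],10]])

```text
time_s: 11.42
eef_pos: [639.0, -196.1, 176.9]
ee_rot: [-0.002, 0.998, -0.065, -0.001]
force: [-7.5, 12.1, 7.0]
grip_width: 0.222
grip_force: 30.7
```

Call:
step_arm(increments=[[[0.2,0,0],[0,0,0],10],[[0.3,0,0],[0,0,0],10],[[0.3,0,0],[0,0,0],10]])

```text
time_s: 11.8
eef_pos: [639.1, -196.1, 176.8]
ee_rot: [-0.003, 0.998, -0.065, -0.006]
force: [-28.1, 16.2, 14.3]
grip_width: 0.225
grip_force: 31.4
```

The cover is at the open stop (28 N, no further motion). I'll release, lift and back off to the side.

Call:
step_arm(increments=[[[0.2,0,0],[0,0,0],70],[[0.2,0,0],[0,0,0],70],[[0.2,0,0],[0,0,0],70],[[0.2,0,0],[0,0,0],70],[[0.2,0,-4],[0,0,0],70],[[0,0,-8],[0,0,0],70],[[-15,20,-8],[0,0,0],70],[[-20,25,-8],[0,0,0],70]])

```text
time_s: 12.8
eef_pos: [552.5, -287.4, 255.9]
ee_rot: [0.0, 0.998, -0.065, 0.0]
force: [0.7, -0.8, -0.4]
grip_width: 0.705
grip_force: 0.0
```

Call:
step_arm(increments=[[[-20,10,0],[0,0,0],70],[[-20,10,0],[0,0,0],70],[[-20,10,0],[0,0,0],70],[[-20,10,0],[0,0,0],70],[[-20,10,0],[0,0,0],70],[[-20,10,0],[0,0,0],70]])

```text
time_s: 13.55
eef_pos: [342.6, -359.5, 255.8]
ee_rot: [0.0, 0.998, -0.065, 0.0]
force: [0.3, -0.2, 0.5]
grip_width: 0.699
grip_force: 0.0
```

```bash
python3 - <<'E'
from h import *
a=snap("top","pics/t3.png")["img"];b=snap("side","pics/s3.png")["img"]
cv2.imwrite("pics/crop3.png",np.vstack([a[20:260,150:510,::-1],b[80:320,110:470,::-1]]))
print(ctrl.sense()["eef_pos"],ctrl.sense()["force"])
E
```

```text
[ 342.89111052 -359.25037751  255.61123884] [ 0.91621292  0.70269596 -0.48447697]
```

View pics/crop3.png

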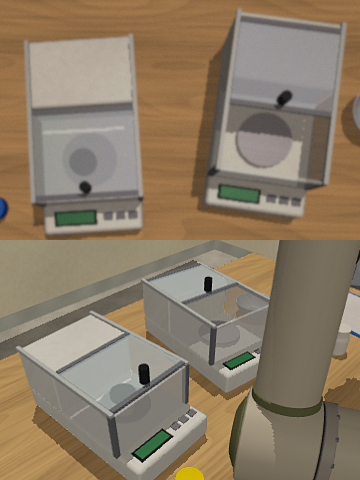

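The tin balance is shut (knob at (85,187) in the crop, tin still on its pan). The empty balance's cover is fully back over its housing (knob at (284,98)), and the arm is clear.

```bash
python3 -c "
from rig import ctrl; print(ctrl.finish_job())"
```

```text
the job is handed in; nothing more can be done
None
```

The tin balance's cover is fully shut and the empty balance's cover fully open, each pushed to its stop. The tin is still on its pan, and I handed the job in at about 14 s with the arm clear.

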